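# Set the coffee grinder to coarsest and start it

## Task

On the coffee grinder's sloping console, turn the dial anticlockwise all the way to its end stop (coarsest grind), and then press the round start button beside it fully down and let it spring back up. Do not press the button before the dial is at its stop, leave the dial at the stop, and leave the cups and the bowl standing where they are.

Things in the scene. Friction and masses are not known exactly. Their poses are not given: they have to be found in the camera images.
- grinder: Grey table-top coffee grinder fixed to the table, standing turned (yaw 1.3 to 2.0): a wedge-shaped console near the robot, and on the console's far, -y side a mill. Origin on the table under the console's middle, z up, -x the way the console looks (about the robot's right). The console spans x -75 to +120 mm and y -125 to +125 mm. The dial is at y = +60 mm, the start button at y = -60 mm, both half-way up the sloping face.
- console_mid (a point): Middle of the console's flat face (axes as the grinder's). The face rises along +x at 30 degrees to the table, from 25 mm high at x = -75 mm to 112 mm at x = +75 mm, and the top is level for 45 mm beyond. It looks up and about to the robot's right.
- mill_head (a point): In the mill's head, axes as the grinder's: an overhanging box, x -95 to +120 mm, y -160 to -290 mm from the grinder's origin, 157 to 233 mm high, with a spout below, a 15 mm high foot plate (y -125 to -290 mm, x -115 to +120 mm) on the table and a 120 mm wide hopper above it up to 358 mm high. Keep clear of it.
- dial_grip (a point): Point on the dial's axis, 37 mm out from the face, inside the bar grip. A black disc, 68 mm diameter (top 16 mm off the face), carries a straight bar 64 mm long, 16 mm thick, standing 16 to 50 mm off the face, with a white line at its pointer end. z: dial axis, out of the face, 30 degrees from vertical; x along the bar (pointer at -x); y across its thickness; x, y turn with the dial.
- dial (a joint): Angle of the dial in rad: 0 at the anticlockwise end stop (seen looking at the face), growing clockwise to 5.24 at the other stop. Starts between 0.9 and 2.2. Turns with slight friction (about 0.08 N m) and stays where it is left. Anticlockwise is a positive turn about the z axis of dial_grip.
- start_top (a point): Centre of the start button's flat top: a black round cap of 50 mm diameter in an aluminium collar of 66 mm diameter, 12 mm high. z points out of the console face (the press goes along -z); the top is 24 mm off the face when up and 16 mm when fully down. It moves with the button.
- start (a joint): Travel of the start button in m: 0 when up, 0.008 fully down against its stop. A spring pushes it back up; it needs about 2 N to begin moving and 7 N to be fully down.
- catch_cup_mid (a point): Half-way up the steel catch cup (loose, 75 mm high, 72 mm wide at the rim) on the grinder's foot under the spout. Leave it.
- tall_cup_mid (a point): Half-way up the white tasting cup (loose, 100 mm high, 72 mm wide at the rim) on the table behind the console (grinder +x side). Leave it.
- bowl_mid (a point): Half-way up the white ceramic bowl (loose, 50 mm high, 110 mm wide at the rim) on the table before the lower edge of the console face (grinder -x side). Leave it.
- glass_cup_mid (a point): Half-way up the glass cup (loose, 95 mm high, 76 mm wide at the rim) on the kitchen scale at the right of the table. Leave it.

How it is judged:
On the way, in this order (a step that is already met when the one before it is completed fails the run):
1. the dial is turned anticlockwise to its end stop (value of joint dial below 0.1 rad), for 0.2 s.
2. the start button is pressed fully down, the dial at its stop (value of joint start above 0.0065 m and value of joint dial below 0.1 rad), for 0.05 s.
At the end, for the whole second after the job is handed in: The dial is within 0.1 rad of its anticlockwise stop, the start button is back up (within 1.5 mm), and the cups and the bowl stand within 30 mm of where they were (value of joint dial below 0.1 rad and value of joint start below 0.0015 m and distance of each of catch_cup_mid, tall_cup_mid, bowl_mid, glass_cup_mid from where it was at the start of the episode below 0.03 m); the robot touches nothing.
It fails at once if the start button is pressed (over 3 mm) while the dial is not at its stop (value of joint start above 0.003 m and value of joint dial above 0.1 rad).
It fails at once if a cup or the bowl is pushed 30 mm away or tipped by 0.5 rad (distance of any of catch_cup_mid, tall_cup_mid, bowl_mid, glass_cup_mid from where it was at the start of the episode above 0.03 m or angle between any of catch_cup_mid, tall_cup_mid, bowl_mid, glass_cup_mid's own z axis and vertical above 0.5 rad).
It also fails if it takes over 51 s, if anything falls off the work surface, if the arm or the gripper's body presses on something with over 40 N, if the wrist force passes 120 N, or if a joint passes its speed limit or range.

## Robot

A 6-joint arm with a two-finger parallel gripper is mounted at the origin on the work surface. World frame = base frame: x ahead of the robot, y to its left, z up, the work surface at z = 0. Lengths are in m, angles in rad, forces in N, time in s.
With the tool pointing down it reaches from about 0.4 to 0.825 m from the base axis. Payload 7 kg.
Tool frame: the origin (TCP) lies between the finger pads; the fingertips stand 22 mm ahead of it and the grasp point (between the pads) lies 3 mm ahead of it (arm.tip_reach is the distance from the TCP to the fingertips, in m); z points along the fingers, y is the line along which they close (so a half turn about z gives the same grasp; the last joint's range is limited). The gripper opens to 88 mm and grips with 3 to 60 N. Pads are 19 mm wide; open, the fingers measure 130 mm over their backs; the gripper's body (78 mm by 193 mm) begins 47 mm behind the grasp point.
Start: joints at [-0.891, 0.359, 0.012, 0, -1.224, -0.288], TCP at [0.258, -0.624, 0.249] pointing down, gripper open.
Joint ranges: [-3.07, 3.07], [-1.43, 2.12], [-1.02, 1.25], [-3.03, 1.67], [-3.05, -0], [-3.03, 3.03]. Speed limits (rad/s): [2.39, 2.39, 3.01, 3.14, 3.14, 3.14].

## Interface

Orientations are given as [roll, pitch, yaw] about the fixed x, y, z axes, in that order (R = Rz(yaw) Ry(pitch) Rx(roll)).
In Python, from station import arm, viewer gives the robot as it stands. The module is installed in compiled form; this text tells all that it offers.
- The arm moves only by the tool apply_moves, never from a script. Its argument "commands" is a list that holds one entry, the list of rows, each a list of 5 numbers: the closure, from -1 (fully open) to 1 (shut), then the shift along the world's x, y, z as a fraction of full scale, then the turn about the world's z as a fraction of full scale. In form: [[[fingers, tx, ty, tz, yaw], ...]]. A call has 1 to 12 rows; each row shifts and turns the commanded pose from where the row before left it; what a row does not reach is not made up. Full scale, the value 1, is 20 cm for a shift and pi rad for a turn. A row lasts 1/10 s, in which the tool goes at most 50 mm and 8.59 degrees, less where a joint would pass 70% of its speed; a pose out of reach is approached as far as the arm can. A call with a number of a shift or a turn outside -1 to 1 is refused whole. A call with a gripper value outside its range is refused whole. The fingers move at their own pace and stop on an object; "force" is the grip in N (left out, the last holds). Time passes only in rows, so rows that do not move let the fingers close. It gives the time, the measured TCP pose, the force, the opening and the grip force at its end, in the units of the state.
- arm.get_state(): the state, without advancing time (a new reading comes with each control period).
- viewer.grab_frame(name): name is "side" or "top" or "wrist"; returns a dict with "image" (400x640x3 uint8, blue, green, red), "mtx" (3x3 intrinsics, pixels), "k1" (the pictures are not rectified: a ray, as slopes to the right and down, at radius r is drawn at 1 + k1 r^2 times it, then the intrinsics apply), "rvec" (rotation vector, rad) and "tvec" (3), from world to camera coordinates, as OpenCV has them. Camera axes: x right, y down, z forward; pixel columns grow to the right and rows downward; lengths in m; the calibration is good to about 2 mm. A picture is of the moment at which its call begins. There is no depth.
- arm.job_done(): hands the job in; it is judged then, once.
The state is a dict: "t": time; "q": joint angles; "qd": joint speeds; "joint_efforts": joint torques, N m; "eef_pos": TCP position; "ee_rot": TCP orientation; "force": force on the tool from outside, world axes, zero at the start; "moment": the same for the moment, N m; "width": finger opening in m; "gripper_force": force on a finger pad.
Only numpy, scipy, OpenCV 4.12 (cv2) and the standard library are available. Lean on these libraries where they do the work, as an engineer would, in place of code of your own. Each camera call takes 0.05 s, during which the arm holds its last target. There are 200 camera calls.

## Working session

There is one attempt and no reset: what is moved stays moved. The work goes in short steps, Python scripts to look and compute and a tool call to move; the robot and the scene stay as the last step left them, time stands still between calls to the robot, and variables do not carry over. Pictures are saved under pics/ and viewed, at most 10 in all, crops included, and the job is handed in when it is done.

Besides the shell and the picture viewer there is one more tool, called after "Request:" by a JSON object that holds its "method" and its "body". apply_moves: Moves the arm, as the interface text tells. Shift numbers are shares of 20 cm and turn numbers shares of pi rad, none past 1 either way. Its arguments: {"type":"object","properties":{"commands":{"type":"array","items":{"type":"array","items":{"type":"array","items":{"type":"number"}}}},"force":{"type":"number"}},"required":["commands"]}

```bash
mkdir -p pics
python3 - <<'E'
from station import arm, viewer
import cv2,pickle
d={n:viewer.grab_frame(n) for n in("side","top","wrist")}
pickle.dump(d,open('f0.pkl','wb'))
for n in d: cv2.imwrite(f'pics/{n}0.png',d[n]['image']); print(n,d[n]['mtx'].tolist(),d[n]['k1'],d[n]['rvec'],d[n]['tvec'])
print(arm.get_state())
E
```

```text
side [[457.76740178812116, 0.0, 330.37723368621573], [0.0, 457.76740178812116, 204.64628900994], [0.0, 0.0, 1.0]] -0.07208715695759127 [ 2.08611046 -0.30380702  0.20716849] [-0.61744666  0.14703383  1.60893814]
top [[446.996205629472, 0.0, 315.1618940349321], [0.0, 446.996205629472, 200.99871383016324], [0.0, 0.0, 1.0]] -0.0359866610700782 [ 2.0888672  -2.11556212  0.22934531] [-0.1237899  0.6344483  1.5308471]
wrist [[278.75298238153533, 0.0, 321.1769004316843], [0.0, 278.75298238153533, 199.6565004252295], [0.0, 0.0, 1.0]] -0.017675710553518235 [-1.65876828 -2.47412444 -0.3280947 ] [ 0.67309862 -0.0334979   0.38895614]
{'t': 0.15, 'q': array([-8.90899154e-01,  3.59244212e-01,  1.12839652e-02, -2.29588803e-04,
       -1.22406928e+00, -2.88085238e-01]), 'qd': array([-0.00028506, -0.00161803,  0.00333998,  0.00319847, -0.00013427,
        0.00116389]), 'joint_efforts': array([-1.95303648e-03, -5.83277464e+01,  2.93289059e+01,  7.00113818e+00,
        8.77038430e-03, -1.13588737e-04]), 'eef_pos': array([ 0.25760144, -0.62356526,  0.24783463]), 'ee_rot': array([ 3.14034894e+00, -1.43440903e-04, -2.74985878e+00]), 'force': array([-0.45314488,  0.48178597, -0.19769301]), 'moment': array([ 0.00105744, -0.02175656, -0.04029223]), 'gripper_force': 0.0, 'width': 0.08755799442462708}
```

View pics/top0.png

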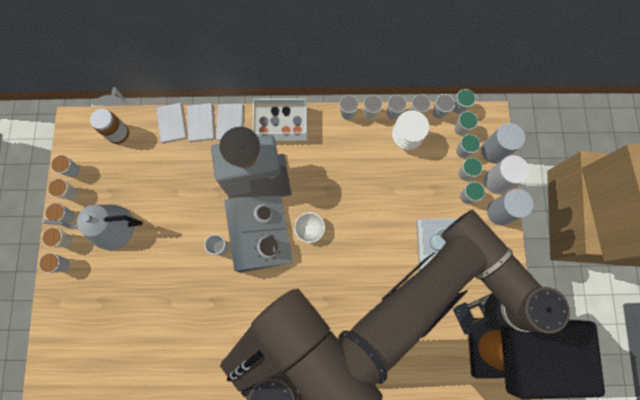

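View pics/side0.png

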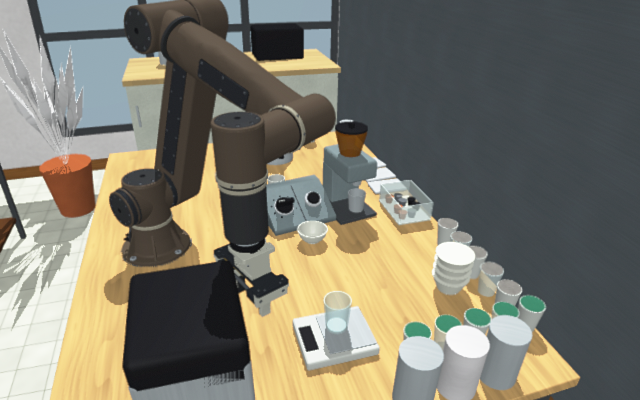

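Top view: console around (258,235), dial near (267,245), button near (263,213), bowl (310,228), tall cup (215,244). Next, enlarged crops for precise points.

Run:
```python
import cv2,pickle
d=pickle.load(open('f0.pkl','rb'))
a=cv2.resize(d['top']['image'][180:280,200:330],None,fx=6,fy=6,interpolation=cv2.INTER_CUBIC)
cv2.imwrite('pics/topc.png',a)
a=cv2.resize(d['side']['image'][160:250,250:380],None,fx=6,fy=6,interpolation=cv2.INTER_CUBIC)
cv2.imwrite('pics/sidec.png',a)
```

```text
(no output)
```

View pics/topc.png

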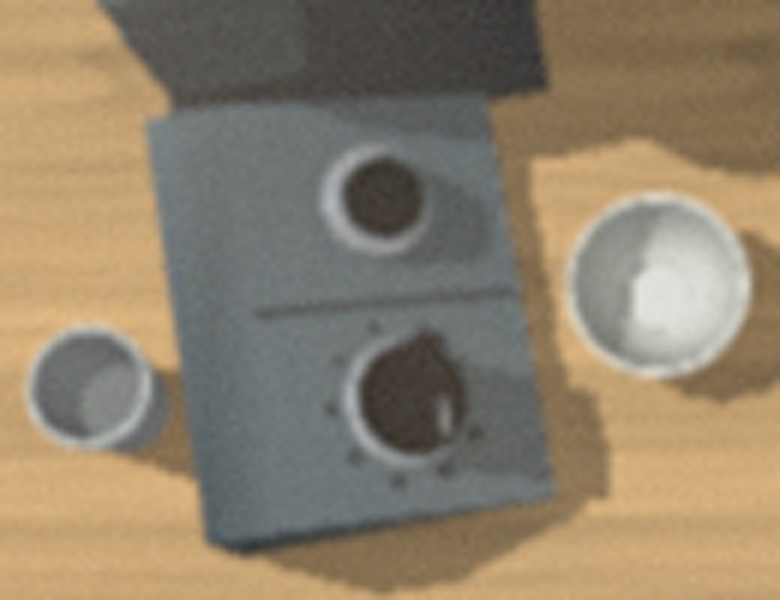

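View pics/sidec.png

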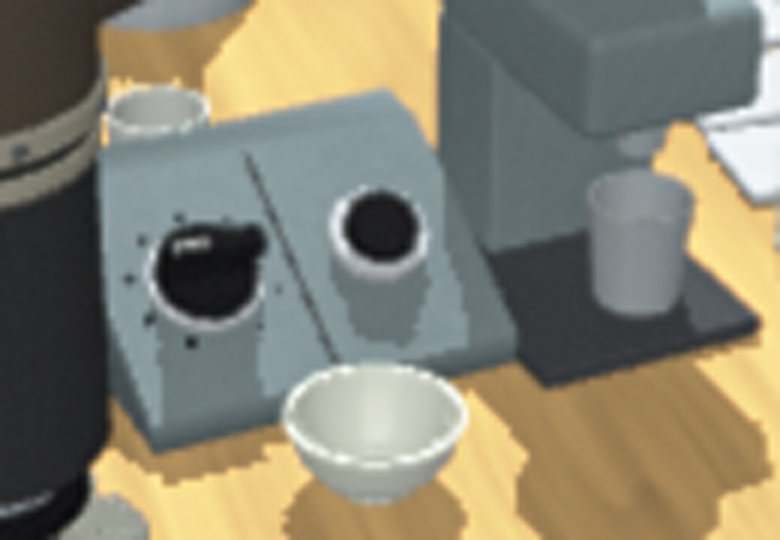

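Crops: button top at top (383,195), side (382,228); white pointer line at top (445,415), side (192,243); console corners clearly seen. The bar lies about along the console, pointer towards the robot. Fit the pose.

```bash
cat > h.py <<'E'
import numpy as np,cv2,pickle
from scipy.optimize import least_squares
def dist(f): return np.array([f['k1'],0,0,0,0.])
def proj(f,P): return cv2.projectPoints(np.float64(P).reshape(-1,1,3),f['rvec'],f['tvec'],f['mtx'],dist(f))[0][:,0]
def ray(f,uv):
    n=cv2.undistortPoints(np.float64(uv).reshape(-1,1,2),f['mtx'],dist(f))[:,0]
    R=cv2.Rodrigues(f['rvec'])[0]; c=-R.T@f['tvec']
    return c,(R.T@np.c_[n,np.ones(len(n))].T).T
def G2W(p,P):
    c,s=np.cos(p[2]),np.sin(p[2]); P=np.atleast_2d(P)
    return np.c_[p[0]+c*P[:,0]-s*P[:,1],p[1]+s*P[:,0]+c*P[:,1],P[:,2]]
N=np.array([-.5,0,np.sqrt(.75)]); U=np.array([np.sqrt(.75),0,.5])  # normal, up-slope (grinder frame)
MID=np.array([0,0,.0685])
DIAL=MID+[0,.06,0]; BTN=MID+[0,-.06,0]
E
python3 - <<'E'
from h import *
d=pickle.load(open('f0.pkl','rb'))
top=[((552,495),(-.075,.125,.025)),((210,545),(.12,.125,.112)),((150,122),(.12,-.125,.112)),((487,97),(-.075,-.125,.025)),((383,195),BTN+.024*N)]
side=[((382,228),BTN+.024*N),((155,450),(-.075,.125,0)),((515,325),(-.075,-.125,.025))]
T=np.array([t[0] for t in top])/6+[200-.4,180-.4]; S=np.array([t[0] for t in side])/6+[250-.4,160-.4]
PT=np.array([t[1] for t in top]);PS=np.array([t[1] for t in side])
def r(p): return np.r_[(proj(d['top'],G2W(p,PT))-T).ravel(),(proj(d['side'],G2W(p,PS))-S).ravel()]
s=least_squares(r,[.6,.1,1.6],loss='soft_l1');p=s.x;print(p,np.round(r(p),1))
np.save('p.npy',p)
for n,P,h in[('dial',DIAL,.05),('btn',BTN,.024)]: print(n,G2W(p,P),G2W(p,P+h*N))
n=G2W(p,N)[0]-G2W(p,[0,0,0])[0];print('n',n)
o=G2W(p,DIAL+.05*N)[0]; u=G2W(p,U)[0]-G2W(p,[0,0,0])[0]; v=np.cross(n,u)
for nm,uv in[('top',np.array([[445,415.],[430,335]])/6+[199.6,179.6]),('side',np.array([[192,243.],[265,240]])/6+[249.6,159.6])]:
    c,D=ray(d[nm],uv)
    for dd in D:
        q=c+dd*((o-c)@n)/(dd@n)-o; print(nm,np.round([q@u,q@v],4),'ang from u (ccw) deg',np.degrees(np.arctan2(q@v,q@u)))
for nm,uv in [('bowl',(660/6+200,285/6+180)),('tall',(92/6+200,387/6+180))]:
    c,D=ray(d['top'],[uv]);z={'bowl':.05,'tall':.1}[nm];print(nm,c+D[0]*(z-c[2])/D[0][2])
E
```

```text
[0.52982982 0.04877692 1.74345034] [ 0.5  0.1 -0.7  0.2 -1.1 -0.2 -0.3 -0.3  1.  -0.   0.1 -0.9 -0.2  1.2
  0.   1.2]
dial [[0.47072188 0.03846906 0.0685    ]] [[0.47501682 0.01384076 0.11180127]]
btn [[0.58893775 0.05908477 0.0685    ]] [[0.59099932 0.04726318 0.08928461]]
n [ 0.08589875 -0.49256614  0.8660254 ]
top [0.0002 0.0168] ang from u (ccw) deg 89.26104618301852
top [ 0.0012 -0.0299] ang from u (ccw) deg -87.64370124685709
side [0.0018 0.0151] ang from u (ccw) deg 83.16047946835052
side [-0.0074 -0.0301] ang from u (ccw) deg -103.84658138659593
bowl [ 0.54035675 -0.11211713  0.05      ]
tall [0.47688763 0.21430623 0.1       ]
```

```bash
cat >> h.py <<'E'
V=np.array([0,1.,0])
def tcp(p,u,v,n): return G2W(p,DIAL+u*U+v*V+n*N+np.array([.0095,.021,.022]))[0]
E
python3 - <<'E'
from h import *
p=np.load('p.npy')
for a in[(.02,.019,.034),(.008,.019,.034),(0,.019,.034),(-.01,.018,.034),(-.017,.016,.034)]: print(a,tcp(p,*a).round(4))
print(G2W(p,BTN+.024*N+[0,0,.022]),'yaw wanted',p[2]-np.pi)
E
```

```text
(0.02, 0.019, 0.034) [0.4296 0.0413 0.1299]
(0.008, 0.019, 0.034) [0.4314 0.031  0.1239]
(0, 0.019, 0.034) [0.4326 0.0242 0.1199]
(-0.01, 0.018, 0.034) [0.4351 0.0158 0.1149]
(-0.017, 0.016, 0.034) [0.4381 0.0102 0.1114]
[[0.59099932 0.04726318 0.11128461]] yaw wanted -1.3981423111169662
```

View pics/wrist0.png

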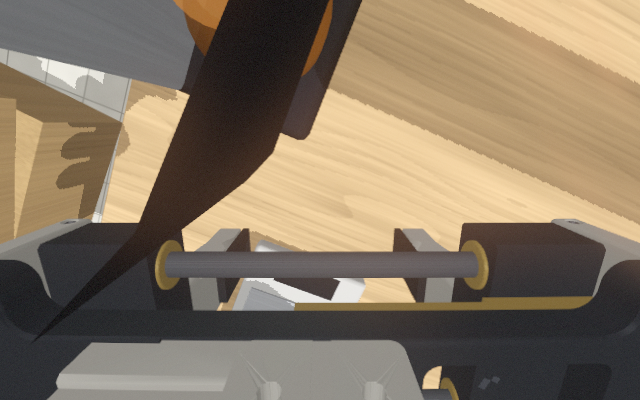

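Wrist view: open fingers at (215,265) and (420,265), the scale below between them; nothing in the way. Heading to a point above the dial, closing the fingers.

Request:
{"method": "apply_moves", "body": {"commands": [[[1, 0.05, 0.2, 0, 0.036], [1, 0.05, 0.2, 0, 0.036], [1, 0.05, 0.2, 0, 0.036], [1, 0.05, 0.2, 0, 0.036], [1, 0.05, 0.2, 0, 0.036], [1, 0.05, 0.2, 0, 0.036], [1, 0.05, 0.2, 0, 0.036], [1, 0.05, 0.2, 0, 0.036], [1, 0.05, 0.2, 0, 0.036], [1, 0.05, 0.2, 0, 0.036], [1, 0.05, 0.2, 0, 0.036], [1, 0.05, 0.2, 0, 0.036]]], "force": 20}}

```text
t: 1.35
eef_pos: [0.3776, -0.1422, 0.2487]
ee_rot: [-3.141, 0.0, -1.388]
force: [0.9, -1.0, 0.3]
width: 0.0014
gripper_force: 0.0
```

Request:
{"method": "apply_moves", "body": {"commands": [[[1, 0.052, 0.183, 0, 0], [1, 0.052, 0.183, 0, 0], [1, 0.052, 0.183, -0.1, 0], [1, 0.052, 0.183, -0.1, 0], [1, 0.052, 0.183, -0.1, 0], [1, 0, 0, -0.1, 0], [1, 0, 0, 0, 0], [1, 0, 0, 0, 0]]]}}

```text
t: 2.15
eef_pos: [0.4295, 0.0389, 0.1687]
ee_rot: [3.14, -0.001, -1.392]
force: [-0.1, 0.4, 0.7]
width: 0.0003
gripper_force: 0.0
```

Run:
```python
from station import arm, viewer
import cv2,pickle
d={n:viewer.grab_frame(n) for n in("side","top","wrist")}
pickle.dump(d,open('f1.pkl','wb'))
f=lambda n,y0,y1,x0,x1,k:cv2.resize(d[n]['image'][y0:y1,x0:x1],None,fx=k,fy=k,interpolation=cv2.INTER_CUBIC)
import numpy as np
a=f('side',140,260,240,370,3);b=f('wrist',0,400,0,640,.6)
c=np.zeros((max(len(a),len(b)),a.shape[1]+b.shape[1],3),np.uint8);c[:len(a),:a.shape[1]]=a;c[:len(b),a.shape[1]:]=b
cv2.imwrite('pics/m1.png',c)
s=arm.get_state();print(s['eef_pos'],s['ee_rot'],s['q'].round(2))
```

```text
[0.43019068 0.03881023 0.16968681] [-3.13977799e+00  4.64070645e-04 -1.39352467e+00] [ 0.55  0.02 -0.61  0.   -0.94 -0.37]
```

View pics/m1.png

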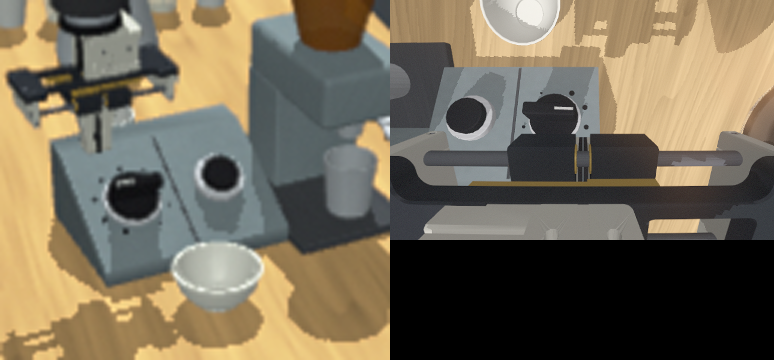

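Run:
```python
from h import *
d=pickle.load(open('f1.pkl','rb'));p=np.load('p.npy');f=d['side']
t=np.array([.4302,.0388,.1477])
for a in(.021,.016,.011,0,-.011,-.016,-.021): print(a,((proj(f,t+G2W(p,[0,a,0])[0]-G2W(p,[0,0,0])[0])[0]+.4-[240,140])*3).round(0))
w=cv2.resize(d['side']['image'][170:196,260:290],None,fx=20,fy=20,interpolation=cv2.INTER_CUBIC);cv2.imwrite('pics/tip.png',w)
# wrist: white line on bar
g=d['wrist'];o=G2W(p,DIAL+.05*N)[0];z=G2W(p,[0,0,0])[0];n,u=[G2W(p,k)[0]-z for k in(N,U)];v=np.cross(n,u)
for uv in[(554,107),(573,108),(525,107),(525,115)]:
    c,D=ray(g,[((uv[0]-390)/.6,uv[1]/.6)]);D=D[0];q=c+D*((o-c)@n)/(D@n)-o;print(uv,(q@u).round(4),(q@v).round(4))
```

```text
0.021 [ 81. 153.]
0.016 [ 85. 152.]
0.011 [ 89. 151.]
0 [ 97. 150.]
-0.011 [105. 148.]
-0.016 [109. 147.]
-0.021 [113. 146.]
(554, 107) 0.0003 0.0064
(573, 108) 0.0015 0.0287
(525, 107) 0.0004 -0.0278
(525, 115) 0.0102 -0.0269
```

View pics/tip.png

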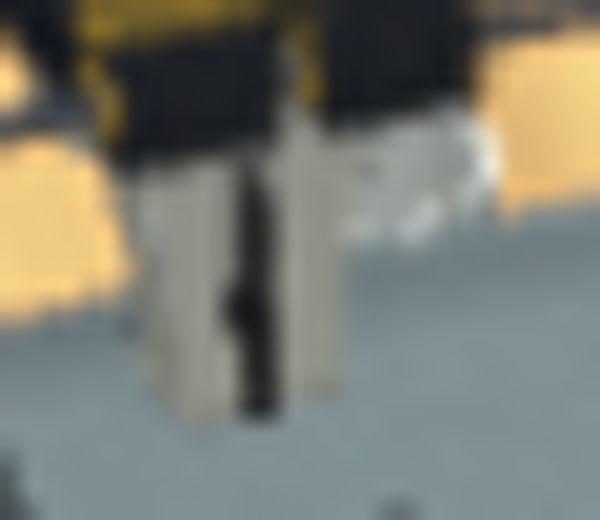

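Tip crop: closed fingertips span about columns 150–340 of the crop, so about 28 mm wide; the bar is confirmed with its pointer towards the robot. Lower beside the bar's upslope side.

Request:
{"method": "apply_moves", "body": {"commands": [[[1, 0.033, 0.038, 0, 0], [1, 0, 0, -0.06, 0], [1, 0, 0, -0.07, 0], [1, 0, 0, -0.06, 0], [1, 0, 0, 0, 0], [1, 0, 0, 0, 0]]]}}

```text
t: 2.9
eef_pos: [0.4369, 0.0469, 0.1311]
ee_rot: [-3.141, -0.0, -1.393]
force: [-0.2, -0.3, 1.0]
width: 0.0007
gripper_force: 0.0
```

Request:
{"method": "apply_moves", "body": {"commands": [[[1, 0.006, -0.034, -0.02, 0], [1, 0.006, -0.034, -0.02, 0], [1, 0.003, -0.017, -0.01, 0], [1, 0.003, -0.017, -0.01, 0], [1, 0, 0, 0, 0]]]}}

```text
t: 3.4
eef_pos: [0.4393, 0.0256, 0.1183]
ee_rot: [3.14, -0.0, -1.394]
force: [-2.8, 1.2, 1.7]
width: 0.0007
gripper_force: 1.3
```

Request:
{"method": "apply_moves", "body": {"commands": [[[1, 0.006, -0.02, -0.012, 0], [1, 0.006, -0.02, -0.012, 0], [1, 0, 0, 0, 0]]]}}

```text
t: 3.7
eef_pos: [0.4422, 0.018, 0.1136]
ee_rot: [3.141, -0.0, -1.393]
force: [-1.9, 1.3, 1.6]
width: 0.0002
gripper_force: 1.2
```

Request:
{"method": "apply_moves", "body": {"commands": [[[1, 0.01, -0.016, -0.01, 0], [1, 0.01, -0.016, -0.01, 0], [1, 0, 0, 0, 0]]]}}

```text
t: 4.0
eef_pos: [0.4449, 0.0132, 0.11]
ee_rot: [3.14, 0.003, -1.394]
force: [-18.3, 16.9, 17.9]
width: 0.0006
gripper_force: 13.0
```

Run:
```python
from station import arm, viewer
import cv2,numpy as np,pickle
d={n:viewer.grab_frame(n) for n in("side","wrist")}
pickle.dump(d,open('f2.pkl','wb'))
a=cv2.resize(d['side']['image'][170:240,255:325],None,fx=5,fy=5,interpolation=cv2.INTER_CUBIC)
b=cv2.resize(d['wrist']['image'][60:285,190:446],None,fx=1.55,fy=1.55,interpolation=cv2.INTER_CUBIC)[:350]
cv2.imwrite('pics/m2.png',np.hstack([a,b[:350]]) if len(b)>=350 else np.hstack([a[:len(b)],b]))
```

```text
(no output)
```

View pics/m2.png

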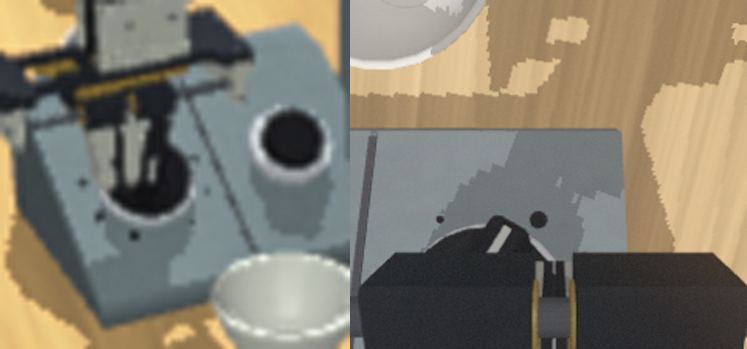

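Side/wrist view: pointer now points down-slope and left (line at about (492,250)–(508,228) in the right part). Compute the angle.

Run:
```python
from h import *
d=pickle.load(open('f2.pkl','rb'));p=np.load('p.npy');g=d['wrist'];o=G2W(p,DIAL+.05*N)[0];z=G2W(p,[0,0,0])[0];n,u=[G2W(p,k)[0]-z for k in(N,U)];v=np.cross(n,u)
for uv in[(490,250),(507,229)]:
    c,D=ray(g,[((uv[0]-350)/1.55+190,uv[1]/1.55+60)]);D=D[0];q=c+D*((o-c)@n)/(D@n)-o;print(uv,(q@u).round(4),(q@v).round(4),np.degrees(np.arctan2(q@v,q@u)))
```

```text
(490, 250) -0.016 0.0081 153.24702696323047
(507, 229) -0.0235 0.0138 149.6521817898524
```

Pointer is at ~150° from up-slope, i.e. the stop, confirmed by the 30 N reaction. Hold, back off, then rise.

Request:
{"method": "apply_moves", "body": {"commands": [[[1, 0, 0, 0, 0], [1, 0, 0, 0, 0], [1, -0.02, 0.015, 0.01, 0], [1, -0.025, 0.03, 0.02, 0], [1, 0, 0, 0.1, 0], [1, 0, 0, 0.2, 0], [1, 0, 0, 0.2, 0], [1, 0, 0, 0.2, 0], [1, 0, 0, 0, 0]]]}}

```text
t: 5.0
eef_pos: [0.4402, 0.0217, 0.2616]
ee_rot: [-3.131, 0.001, -1.392]
force: [0.6, 0.4, -1.7]
width: 0.0
gripper_force: 0.0
```

Request:
{"method": "apply_moves", "body": {"commands": [[[1, 0, 0, 0, -0.042], [1, 0, 0, 0, -0.042], [1, 0, 0, 0, -0.042], [1, 0, 0, 0, -0.042], [1, 0, 0, 0, -0.042], [1, 0, 0, 0, -0.042], [1, 0.13, 0, 0, -0.042], [1, 0.13, 0, 0, -0.042], [1, 0.13, 0, 0, -0.042], [1, 0.13, 0, 0, -0.042], [1, 0.13, 0.01, 0, -0.042], [1, 0.12, 0.01, 0, -0.042]]]}}

```text
t: 6.2
eef_pos: [0.5926, 0.0249, 0.2553]
ee_rot: [-3.141, -0.0, -2.982]
force: [0.2, 0.4, -0.3]
width: 0.0004
gripper_force: 0.0
```

Request:
{"method": "apply_moves", "body": {"commands": [[[1, 0, 0, -0.12, 0], [1, 0, 0, -0.15, 0], [1, 0, 0, -0.15, 0], [1, 0, 0, -0.12, 0], [1, 0, 0, 0, 0], [1, 0, 0, 0, 0]]]}}

```text
t: 6.8
eef_pos: [0.5916, 0.0249, 0.1481]
ee_rot: [-3.141, -0.0, -2.976]
force: [-0.0, 0.0, -0.0]
width: 0.0006
gripper_force: 0.0
```

Run:
```python
from station import arm, viewer
import cv2,numpy as np
d={n:viewer.grab_frame(n) for n in("side","wrist")}
a=cv2.resize(d['side']['image'][150:240,250:340],None,fx=4,fy=4,interpolation=cv2.INTER_CUBIC)
b=cv2.resize(d['wrist']['image'],(576,360))[:,100:476]
cv2.imwrite('pics/m3.png',np.hstack([a,b])); print(arm.get_state()['eef_pos'])
```

```text
[0.5923778  0.0252112  0.14941045]
```

View pics/m3.png

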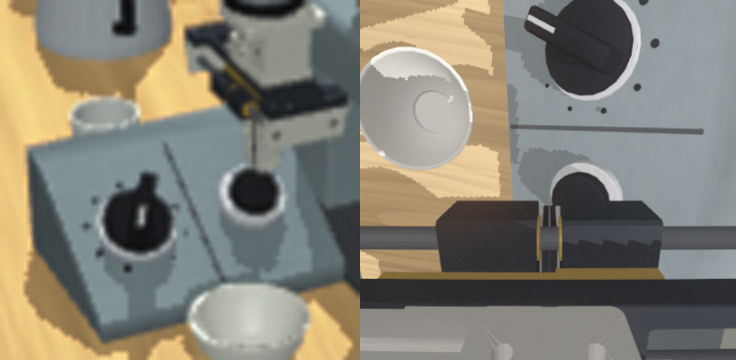

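Dial sits at its stop with the pointer line down-slope; the fingertip hangs over the button. Go close, then press along −n.

Request:
{"method": "apply_moves", "body": {"commands": [[[1, 0.012, 0, -0.06, 0], [1, 0, 0, -0.065, 0], [1, 0, 0, 0, 0], [1, -0.002, 0.015, -0.026, 0], [1, -0.002, 0.015, -0.026, 0], [1, -0.002, 0.012, -0.02, 0], [1, 0, 0, 0, 0]]]}}

```text
t: 7.6
eef_pos: [0.5926, 0.0335, 0.1081]
ee_rot: [-3.141, -0.0, -2.975]
force: [0.0, -1.3, 2.7]
width: 0.0005
gripper_force: 1.4
```

Request:
{"method": "apply_moves", "body": {"commands": [[[1, -0.002, 0.01, -0.017, 0], [1, -0.002, 0.01, -0.017, 0], [1, 0, 0, 0, 0]]]}}

```text
t: 7.9
eef_pos: [0.592, 0.0368, 0.1024]
ee_rot: [-3.14, 0.001, -2.975]
force: [-1.6, -4.7, 8.6]
width: 0.0001
gripper_force: 4.7
```

Request:
{"method": "apply_moves", "body": {"commands": [[[1, -0.001, 0.005, -0.0087, 0], [1, 0, 0, 0, 0], [1, 0, 0, 0, 0]]]}}

```text
t: 8.2
eef_pos: [0.5921, 0.037, 0.1021]
ee_rot: [-3.14, 0.001, -2.975]
force: [-3.3, -9.3, 18.1]
width: 0.0008
gripper_force: 10.2
```

Force has doubled with hardly any travel, so the button is on its stop. Release along +n and rise.

Request:
{"method": "apply_moves", "body": {"commands": [[[1, 0.005, -0.03, 0.052, 0], [1, 0.005, -0.03, 0.052, 0], [1, 0, 0, 0.1, 0], [1, 0, 0, 0.2, 0], [1, 0, 0, 0.2, 0], [1, 0, 0, 0.1, 0], [1, 0, 0, 0, 0], [1, 0, 0, 0, 0]]]}}

```text
t: 9.0
eef_pos: [0.5933, 0.0266, 0.2407]
ee_rot: [3.141, 0.001, -2.976]
force: [-0.5, 0.0, -0.5]
width: 0.0003
gripper_force: 0.0
```

Run:
```python
from station import arm, viewer
import cv2
d=viewer.grab_frame("side")['image']
cv2.imwrite('pics/m4.png',cv2.resize(d[140:250,240:380],None,fx=4,fy=4,interpolation=cv2.INTER_CUBIC)); s=arm.get_state();print(s['eef_pos'],s['force'])
```

```text
[0.59293606 0.0264417  0.23981906] [-0.09678965 -0.36507801 -1.23568353]
```

View pics/m4.png

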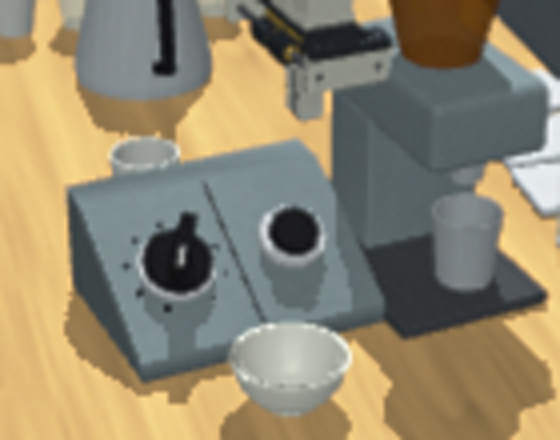

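The button (295,232) is back up, the dial pointer (182,258) is at the stop, the cups and bowl are untouched, and the arm is clear.

```bash
python3 -c "
from station import arm
print(arm.job_done())"
```

```text
the job is handed in; nothing more can be done
None
```

The dial was turned anticlockwise to its end stop, then the start button was pressed fully down and sprang back up; the bowl and the cups in view stand where they were, and the job is handed in (no verdict was returned).

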